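Present the underfilled pot to the base-code camera

TASK

One of the three tall lidded pots on the round board was underfilled: find it by feeling its weight, gently setting any full one back upright where it stood, and leaving everything else in place. Hold the light pot up in the air in front of the inspection camera, lid away from it, the pot's base square to the lens, centred on it and 120 mm from it, without bumping the camera. Do not put it down or let go: the program finishes while the gripper holds the pot still there.

Things in the scene. Friction and masses are not known exactly. Their poses are not given: they have to be found in the camera images.
- pot_1: Tall round brown pot, white lid, paper band: 62 mm diameter, 72 mm high over all, the lid (top 11 mm) flush with the body. Stands on the round board; loose. Origin: centre of its underside; z up through the lid. The three look alike: two are full (290 to 350 g), one underfilled (110 to 150 g), standing in any of the three places: only weight tells. Centre of mass about 36 mm above the base.
- pot_2: Tall round brown pot, white lid, paper band: 62 mm diameter, 72 mm high over all, the lid (top 11 mm) flush with the body. Stands on the round board; loose. Origin: centre of its underside; z up through the lid. The three look alike: two are full (290 to 350 g), one underfilled (110 to 150 g), standing in any of the three places: only weight tells. Centre of mass about 36 mm above the base.
- pot_3: Tall round brown pot, white lid, paper band: 62 mm diameter, 72 mm high over all, the lid (top 11 mm) flush with the body. Stands on the round board; loose. Origin: centre of its underside; z up through the lid. The three look alike: two are full (290 to 350 g), one underfilled (110 to 150 g), standing in any of the three places: only weight tells. Centre of mass about 36 mm above the base.
- lens (a point): Centre of the inspection camera's lens face: grey head 66 x 66 x 55 mm, white 54 mm light ring round the lens. About 93 mm above the table. z axis: viewing direction out of the lens, 30 degrees from straight up, leaning to the robot's side. The pot's base centre belongs on this axis at z = 120 mm, its own z parallel to this z (lid away from the lens).
- reader: The inspection camera as a whole: steel base plate 130 x 110 x 12 mm with upright bracket and the camera head, about 95 mm high. Fixed to the table. Origin: on the table under the camera; -x is the way the camera leans. The lens lies 8 mm to -x of the origin, 93 mm up. Not to be touched.
- board: Round white work board, 360 mm diameter, 12 mm thick, lying fixed on the table. Origin: centre of its underside; its top is 12 mm above the table. The pots stand on it, about 95 mm from its centre.
- lids: Bystander: stack of three spare white lids, 62 mm diameter, 24 mm high, on the middle of the board. Origin: centre of underside.
- dish: Bystander: small steel dish, 44 mm diameter, 22 mm high, on the board between pots. Origin: centre of underside.
- block: Bystander: small wooden block 40 x 30 x 25 mm on the board between pots. Origin: centre of underside.
- tub_1: Bystander: low wide tub of brown paste with clear lid, 92 mm diameter, 39 mm high, on the table. Origin: centre of underside.
- tub_2: Bystander: low wide tub, as tub_1.
- tray: Bystander: empty white plastic tray 110 x 150 x 50 mm on the table. Origin: centre of underside.
- spatula: Bystander: spatula 260 mm long lying on the table.
Not all that is in view belongs to the job. What is shaped like the pot_2 but green is not meant. Leave any turquoise look-alike of the pot_1 alone.

How it is judged:
By the outcome, as a careful person would: the job done as asked, in the order asked, and still so for the second after the job is handed in, while the arm keeps its last pose, push and grip.
It also fails if it takes over 58 s, if anything falls off the work surface, if the arm or the gripper's body presses on something with over 40 N, if the wrist force passes 120 N, or if a joint passes its speed limit or range.

ROBOT

A 6-joint arm with a two-finger parallel gripper is mounted at the origin on the work surface. World frame = base frame: x ahead of the robot, y to its left, z up, the work surface at z = 0. Lengths are in mm, angles in rad, forces in N, time in s.
With the tool pointing down it reaches from about 275 to 750 mm from the base axis. Payload 10.2 kg.
Tool frame: the origin (TCP) lies midway between the tips of the shut fingers; the grasp point (between the pads) lies 19 mm behind it; z points along the fingers, y is the line along which they close (so a half turn about z gives the same grasp; the last joint's range is limited). The gripper opens to 85 mm and grips with 20 to 120 N. Pads are 22 mm wide; open, the fingers measure 114 mm over their backs; the gripper's body (76 mm by 85 mm) begins 54 mm behind the grasp point. The pads swing forward as they close: fully open they stand 13 mm farther back than shut.
Start: joints at [1.088, 0.313, 1.498, -0, 1.331, -0.223], TCP at [134.878, 507.384, 231.294] pointing down, gripper open.
Joint ranges: [-2.94, 2.94], [-0.97, 2.17], [0.19, 2.56], [-1.23, 4.37], [0.02, 3.11], [-2.88, 2.88]. Speed limits (rad/s): [2.39, 2.39, 3.01, 3.14, 3.14, 3.14].

INTERFACE

Orientations are given as a unit quaternion [w, x, y, z].
In Python, from rig import ctrl gives the robot as it stands.
- The arm moves only by the tool arm_command, never from a script. Its argument "increments" is a list of rows, each an object with "dr": the turn, a rotation vector about the tool's x, y, z in units of pi/4 rad (1.0 is pi/4 rad), a list of three; "offset": the shift along the tool's x, y, z in units of 120 mm (1.0 is 120 mm), a list of three; "hand": the opening, from -1 (shut) to 1 (fully open). A call has 1 to 8 rows; each row shifts and turns the commanded pose from where the row before left it, along the tool's axes as they then stand; what a row does not reach is not made up. A row lasts 1/10 s, in which the tool goes at most 50 mm and 8.59 degrees, less where a joint would pass 70% of its speed; a pose out of reach is approached as far as the arm can. A call with a number of a shift or a turn outside -1 to 1 is refused whole. A call with a gripper value outside its range is refused whole. The fingers move at their own pace and stop on an object; "grip_force" is the grip in N (left out, the last holds). Time passes only in rows, so rows that do not move let the fingers close. It gives the time, the measured TCP pose, the force, the opening and the grip force at its end, in the units of the state.
- ctrl.sense(): the state, without advancing time (a new reading comes with each control period).
- ctrl.capture(name): name is "scene" or "top" or "wrist"; returns the picture (400x640x3 uint8, red, green, blue); there is no depth.
- ctrl.camera_info(name): a dict with "K" (3x3 intrinsics, pixels), "dist" ([k1, k2, p1, p2, k3] as OpenCV has them; the pictures are not rectified), "R" (3x3) and "t" (3): a world point X has camera coordinates R X + t. Camera axes: x right, y down, z forward; pixel columns grow to the right and rows downward; lengths in mm; the calibration is good to about 2 mm. A picture is of the moment at which its call begins: read the wrist's pose just before it. camera_info takes no time and is no camera call; for the wrist camera it gives the pose at the moment of the call.
- ctrl.finish_job(): hands the job in; it is judged then, once.
The state is a dict: "time_s": time; "joints": joint angles; "dq": joint speeds; "tau": joint torques, N m; "eef_pos": TCP position; "ee_rot": TCP orientation; "force": force on the tool from outside, world axes, zero at the start; "wrist_torque": the same for the moment, N m; "grip_width": opening from 0.0 (shut) to 1.0 (fully open); "grip_force": force on a finger pad.
Only numpy, scipy, OpenCV 4.12 (cv2) and the standard library are available. Lean on these libraries where they do the work, as an engineer would, in place of code of your own. Each camera call takes 0.05 s, during which the arm holds its last target. There are 200 camera calls.

## Working session

There is one attempt and no reset: what is moved stays moved. The work goes in short steps, Python scripts to look and compute and a tool call to move; the robot and the scene stay as the last step left them, time stands still between calls to the robot, and variables do not carry over. Pictures are saved under pics/ and viewed, at most 10 in all, crops included, and the job is handed in when it is done.

Besides the shell and the picture viewer there is one more tool, called after "Call:" as name(argument=value, ...) on one line, values as JSON. arm_command: Moves the arm, as the interface text tells. Shifts and turns lie within -1 to 1; 1 stands for 120 mm of shift or pi/4 rad of turn. Its arguments: {"type":"object","properties":{"increments":{"type":"array"},"grip_force":{"type":"number"}},"required":["increments"]}

```bash
mkdir -p pics; ls
python3 - <<'E'
from rig import ctrl
import cv2,numpy as np
for n in("scene","top"):
    im=ctrl.capture(n); cv2.imwrite(f"pics/{n}0.png",im[:,:,::-1]); i=ctrl.camera_info(n); print(n,np.round(i["K"],1).tolist(),np.round(i["dist"],3),np.round(i["R"],3).tolist(),np.round(i["t"],1))
s=ctrl.sense(); print(s)
E
```

```text
pics
scene [[439.5, 0.0, 317.8], [0.0, 439.5, 192.9], [0.0, 0.0, 1.0]] [-0.072  0.     0.     0.     0.   ] [[0.784, 0.621, 0.003], [0.364, -0.455, -0.813], [-0.503, 0.638, -0.583]] [-364.1  -53.2 1585.3]
top [[488.3, 0.0, 323.1], [0.0, 488.3, 199.6], [0.0, 0.0, 1.0]] [0.008 0.    0.    0.    0.   ] [[0.058, -0.998, 0.005], [-0.977, -0.058, -0.204], [0.203, 0.007, -0.979]] [1.000e+00 4.704e+02 1.493e+03]
{'time_s': 0.1, 'joints': array([ 1.08758055e+00,  3.13377787e-01,  1.49832949e+00,  3.03809798e-06,
        1.33096376e+00, -2.23407242e-01]), 'dq': array([-6.56072423e-04, -1.74514068e-03, -1.82253156e-03,  6.80261193e-04,
        9.69891527e-04,  5.01464592e-05]), 'tau': array([ 2.31857957e-03, -4.12897754e+01, -2.60143715e+01, -1.70633434e-04,
        2.96828533e-03,  1.06750491e-05]), 'eef_pos': array([134.78518153, 507.18674759, 230.81251791]), 'ee_rot': array([-1.87947098e-04,  1.29539558e-01,  9.91574108e-01, -5.05373549e-04]), 'force': array([-0.49172583,  0.23342277,  0.00973332]), 'wrist_torque': array([0.01815696, 0.00428525, 0.02626029]), 'grip_force': 0.0, 'grip_width': 0.9984498366559413}
```

View pics/scene0.png

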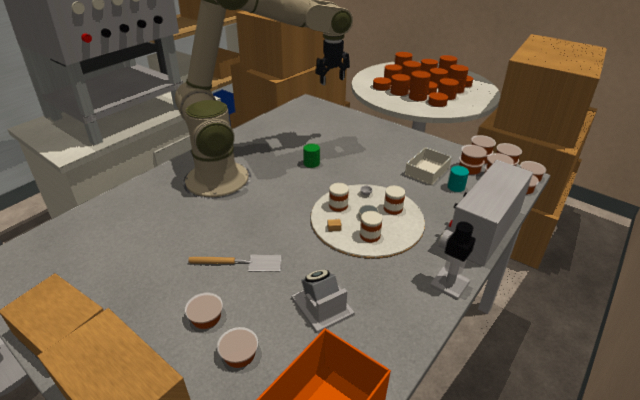

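View pics/top0.png

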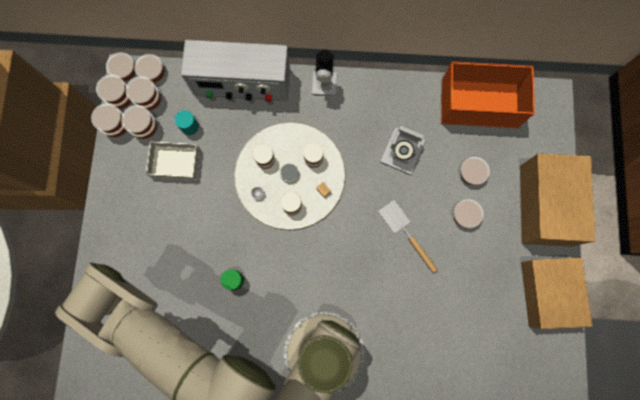

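The scene and top views show the three brown pots with white lids on the round board, at top-view pixels (263,156), (313,155) and (291,204). The green pot at (232,280), the turquoise one at (186,122) and the group at the left edge near (125,95) are not on the board, so they are not meant. The inspection camera is the grey head with the white ring at (403,148); the black instrument at (324,70) is not it.

```bash
cat > h.py <<'E'
import cv2,numpy as np
from scipy.spatial.transform import Rotation as Ro
from rig import ctrl
def ray(info,uv):
    K,d,R,t=[np.array(info[k],float) for k in("K","dist","R","t")]
    p=cv2.undistortPoints(np.array(uv,float).reshape(-1,1,2),K,d)[:,0]
    D=np.c_[p,np.ones(len(p))]@R
    return -R.T@t, D/np.linalg.norm(D,axis=1,keepdims=True)
def onz(info,uv,z):
    o,D=ray(info,uv); return o+D*((z-o[2])/D[:,2])[:,None]
def proj(info,X):
    R=np.array(info["R"],float); return cv2.projectPoints(np.array(X,float).reshape(-1,1,3),cv2.Rodrigues(R)[0],np.array(info["t"],float),np.array(info["K"],float),np.array(info["dist"],float))[0][:,0]
def rot(s): q=np.array(s["ee_rot"]); return Ro.from_quat(q[[1,2,3,0]])
def delta(s,p,R):
    """total tool-frame shift (units) and rotvec (units) to goal p,R"""
    r=rot(s); return r.inv().apply(np.array(p)-s["eef_pos"])/120,(r.inv()*R).as_rotvec()/(np.pi/4)
E
python3 - <<'E'
from h import *
i=ctrl.camera_info("top")
print(onz(i,[(263,156),(313,155),(291,204)],84).round(0))
print("lens",onz(i,[(404,150)],93).round(0),"board",onz(i,[(290,176)],12).round(0), "dish,block,lids",onz(i,[(258,194),(323,190),(290,173)],30).round(0).tolist())
im=cv2.imread("pics/top0.png");sc=cv2.imread("pics/scene0.png")
a=cv2.resize(im[110:240,225:355],(400,400),interpolation=2);b=cv2.resize(im[115:185,370:440],(400,400),interpolation=2)
c=cv2.resize(sc[255:335,280:360],(400,200),interpolation=2) if 0 else None
cv2.imwrite("pics/crop1.png",np.hstack([a,b]))
w=ctrl.camera_info("wrist");s=ctrl.sense()
R=rot(s).as_matrix();o=-np.array(w["R"]).T@w["t"]
print("cam in tool",R.T@(o-s["eef_pos"]),(R.T@np.array(w["R"]).T).round(3).tolist(),np.round(w["K"],0).tolist(),w["dist"])
E
```

```text
[[590. 225.  84.]
 [603.  68.  84.]
 [442. 126.  84.]]
lens [[ 634. -215.   93.]] board [[549. 141.  12.]] dish,block,lids [[479.0, 238.0, 30.0], [505.0, 31.0, 30.0], [555.0, 141.0, 30.0]]
cam in tool [  77.2722083    -0.17187746 -143.03066859] [[0.001, -0.953, -0.302], [1.0, 0.001, 0.001], [-0.001, -0.302, 0.953]] [[283.0, 0.0, 320.0], [0.0, 283.0, 203.0], [0.0, 0.0, 1.0]] [-0.01540337  0.          0.          0.          0.        ]
```

View pics/crop1.png

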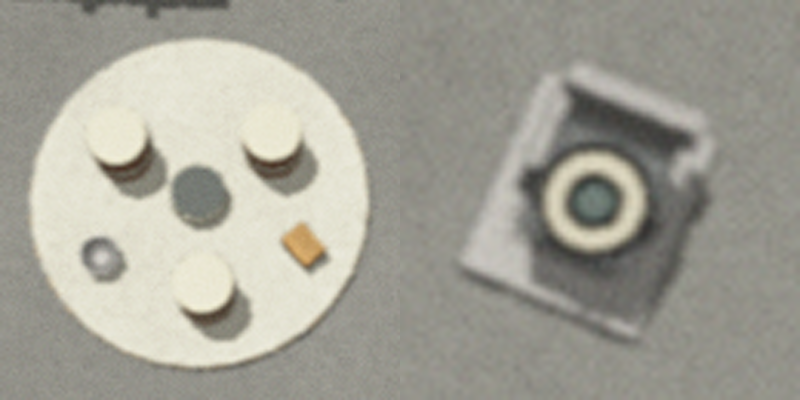

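The crop confirms the pots (left half: (118,135), (273,133), (204,285), clearly on the board) and the ring-lens camera (right half, (595,200)). Its plate is turned about 23°, so the lens leans to the lower left, towards the robot. I'll move in for a wrist view.

Call:
arm_command(increments=[{"dr": [0, 0, 0], "offset": [-0.311, -0.238, -0.069], "hand": 1}, {"dr": [0, 0, 0], "offset": [-0.311, -0.238, -0.069], "hand": 1}, {"dr": [0, 0, 0], "offset": [-0.311, -0.238, -0.069], "hand": 1}, {"dr": [0, 0, 0], "offset": [-0.311, -0.238, -0.069], "hand": 1}, {"dr": [0, 0, 0], "offset": [-0.311, -0.238, -0.069], "hand": 1}, {"dr": [0, 0, 0], "offset": [-0.311, -0.238, -0.069], "hand": 1}, {"dr": [0, 0, 0], "offset": [-0.311, -0.238, -0.069], "hand": 1}, {"dr": [0, 0, 0], "offset": [-0.311, -0.238, -0.069], "hand": 1}])

```text
time_s: 0.9
eef_pos: [365.4, 208.1, 297.8]
ee_rot: [-0.0, 0.13, 0.992, 0.0]
force: [0.8, 0.9, 0.6]
grip_width: 1.001
grip_force: 0.0
```

Call:
arm_command(increments=[{"dr": [0, 0, 0], "offset": [-0.311, -0.238, -0.069], "hand": 1}, {"dr": [0, 0, 0], "offset": [-0.311, -0.238, -0.069], "hand": 1}, {"dr": [0, 0, 0], "offset": [-0.311, -0.238, -0.069], "hand": 1}, {"dr": [0, 0, 0], "offset": [-0.311, -0.238, -0.069], "hand": 1}, {"dr": [0, 0, 0.18], "offset": [0, 0, 0], "hand": 1}, {"dr": [0, 0, 0.18], "offset": [0, 0, 0], "hand": 1}, {"dr": [0, 0, 0.18], "offset": [0, 0, 0], "hand": 1}, {"dr": [0, 0, 0.18], "offset": [0, 0, 0], "hand": 1}])

```text
time_s: 1.7
eef_pos: [479.6, 61.0, 330.3]
ee_rot: [-0.0, 0.404, 0.915, -0.0]
force: [0.1, 1.0, -0.0]
grip_width: 1.004
grip_force: 0.0
```

Call:
arm_command(increments=[{"dr": [0, 0, 0.18], "offset": [0, 0, 0], "hand": 1}, {"dr": [0, 0, 0.18], "offset": [0, 0, 0], "hand": 1}, {"dr": [0, 0, 0.18], "offset": [0, 0, 0], "hand": 1}, {"dr": [0, 0, 0.18], "offset": [0, 0, 0], "hand": 1}, {"dr": [0, 0, 0.18], "offset": [0, 0, 0], "hand": 1}, {"dr": [0, 0, 0.18], "offset": [0, 0, 0], "hand": 1}, {"dr": [0, 0, 0.18], "offset": [0, 0, 0], "hand": 1}, {"dr": [0, 0, 0.18], "offset": [0, 0, 0], "hand": 1}])

```text
time_s: 2.5
eef_pos: [479.5, 61.1, 330.3]
ee_rot: [-0.0, 0.831, 0.556, -0.0]
force: [0.2, 0.5, -0.6]
grip_width: 1.001
grip_force: 0.0
```

Run:
```python
from h import *
import pickle
ctrl.capture("top");i=ctrl.camera_info("wrist");im=ctrl.capture("wrist"); s=ctrl.sense()
pickle.dump((i,im),open("w1.pkl","wb"))
print(s["time_s"],s["eef_pos"],rot(s).as_matrix().round(3).tolist(),s["joints"].round(2),s["force"])
cv2.imwrite("pics/w1.png",im[:,:,::-1])
```

```text
2.6 [479.55709888  61.12234641 330.37086374] [[0.377, 0.926, -0.001], [0.926, -0.377, 0.0], [-0.0, -0.001, -1.0]] [-0.12  0.17  1.43 -0.    1.55  0.27] [ 0.04248136 -0.23038527  0.7550445 ]
```

View pics/w1.png

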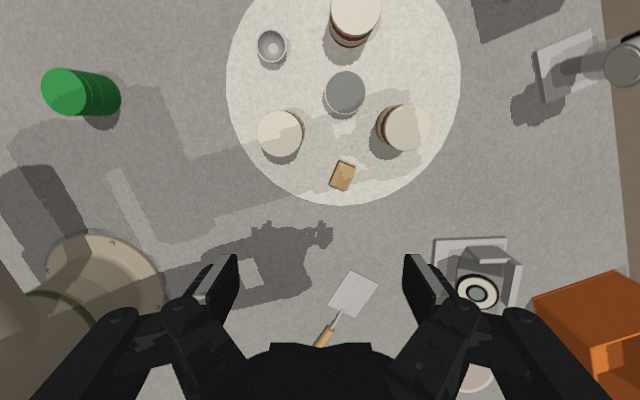

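The wrist view shows the lids of pot C at (279,133), pot B at (407,128) and pot A at (355,14), and the lens ring at (478,293).

Run:
```python
from h import *
import pickle
i,im=pickle.load(open("w1.pkl","rb"))
print(onz(i,[(355,14),(407,128),(279.5,133)],84).round(1).tolist())
print("ring",onz(i,[(478,293)],93).round(1))
t=ctrl.camera_info("top");tim=cv2.imread("pics/top0.png")
# ring/lens centroid top: bright pixels near
for nm,inf,img,c,r,z in(("top",t,tim,(403,149),14,93),("wrist",i,im[:,:,::-1],(478,293),26,93)):
    g=cv2.cvtColor(img,cv2.COLOR_BGR2GRAY);x,y=c;sub=cv2.resize(g[y-r:y+r,x-r:x+r],None,fx=4,fy=4,interpolation=2)
    m=(sub>sub.max()*.8).astype(np.uint8);cs,_=cv2.findContours(m,0,1);c_=max(cs,key=cv2.contourArea)
    e=cv2.fitEllipse(cv2.convexHull(c_));uv=np.array(e[0])/4+(x-r-.375,y-r-.375);print(nm,uv,np.array(e[1])/4,e[2],onz(inf,[uv],z).round(1))
# two-view lens
a=cv2.resize(im[225:320,420:540],(800,600),interpolation=2)
cv2.imwrite("pics/reader.png",a[:,:,::-1])
```

```text
[[592.0, 221.4, 84.0], [609.0, 70.3, 84.0], [449.2, 130.1, 84.0]]
ring [[ 634.8 -213.2   93. ]]
top [403.54248524 149.7049017 ] [16.10088158 16.56884575] 81.92637634277344 [[ 634.4 -213.9   93. ]]
wrist [476.83825874 292.66101265] [28.56250763 38.80091858] 109.13957214355469 [[ 633.2 -211.9   93. ]]
```

View pics/reader.png

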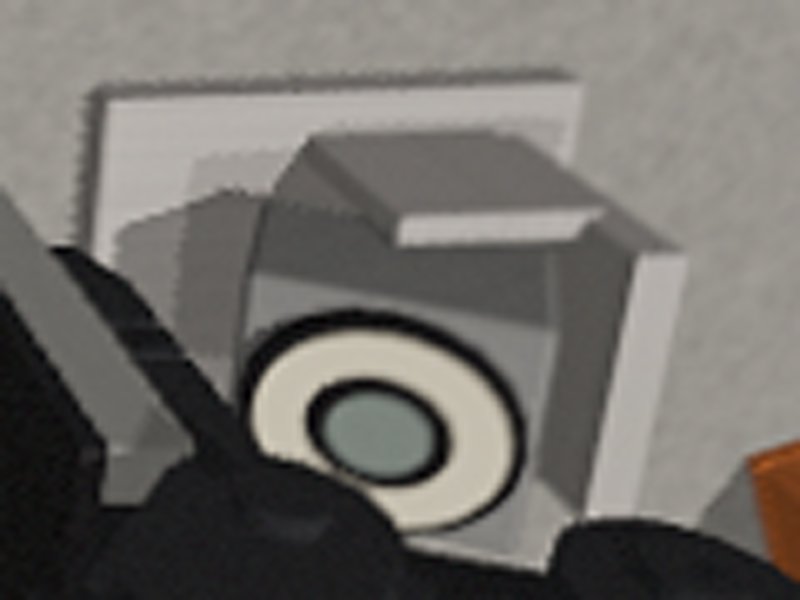

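The crop shows the lens hole at crop pixel (378,432) inside the ring, partly hidden by the gripper. The plate's far edge runs from (100,95) to (580,78). Next I'll hover over pot C.

Call:
arm_command(increments=[{"dr": [0, 0, 0], "offset": [0.103, -0.117, 0.271], "hand": 1}, {"dr": [0, 0, 0], "offset": [0.103, -0.117, 0.271], "hand": 1}, {"dr": [0, 0, 0], "offset": [0.103, -0.117, 0.271], "hand": 1}, {"dr": [0, 0, 0], "offset": [0.103, -0.117, 0.271], "hand": 1}])

```text
time_s: 3.0
eef_pos: [445.6, 128.6, 199.3]
ee_rot: [0.0, 0.828, 0.56, 0.0]
force: [1.3, -0.5, 0.6]
grip_width: 1.0
grip_force: 0.0
```

Run:
```python
from h import *
import pickle
i,im=pickle.load(open("w1.pkl","rb"))
f=lambda p:(420+p[0]*120/800,225+p[1]*95/600)
P=onz(i,[f(p) for p in[(100,95),(580,80),(90,265)]],12);print(P.round(1).tolist(),P[1]-P[0],P[2]-P[0])
i=ctrl.camera_info("wrist");im=ctrl.capture("wrist"); s=ctrl.sense();pickle.dump((i,im),open("w2.pkl","wb"))
print(s["time_s"],s["eef_pos"],s["force"])
cv2.imwrite("pics/w2.png",im[:,:,::-1])
g=cv2.medianBlur(cv2.cvtColor(im,cv2.COLOR_RGB2GRAY),5)
c=cv2.HoughCircles(g,cv2.HOUGH_GRADIENT,1.0,40,param1=80,param2=18,minRadius=25,maxRadius=42)
if c is not None:
  for u,v,r in c[0]: print(u,v,r,onz(i,[(u,v)],84)[0].round(1))
```

```text
[[615.2, -146.6, 12.0], [736.2, -192.6, 12.0], [597.8, -198.5, 12.0]] [ 1.21020545e+02 -4.59905322e+01 -5.68434189e-14] [-1.73932889e+01 -5.18690408e+01 -5.68434189e-14]
3.05 [442.16254143 130.32881476 194.41864727] [-1.97799283  1.28869871 -5.15758222]
498.5 191.5 33.5 [605.8  71.7  84. ]
403.5 135.5 32.7 [536.5 155.2  84. ]
69.5 132.5 33.5 [259.1 269.6  84. ]
319.5 191.5 30.0 [447.5 134.9  84. ]
417.5 43.5 29.9 [568.6 221.6  84. ]
16.5 134.5 33.5 [212.3 286.8  84. ]
```

View pics/w2.png

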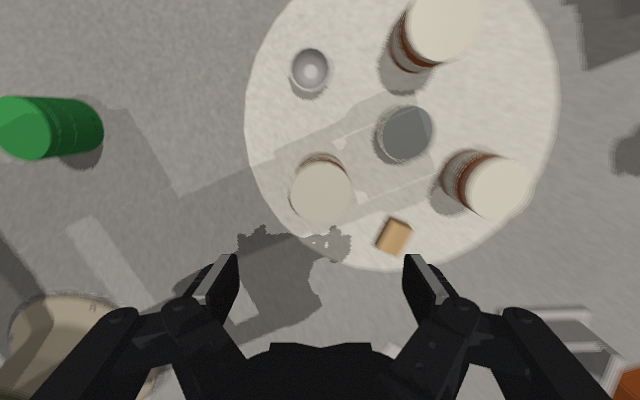

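The hover view shows pot C's lid at about (321,191) with nothing crowding its sides. The block is at (393,236) and the lids stack at (404,134). The arm was still settling, so I'll measure again at rest.

```bash
cat >> h.py <<'E'
def lids(exp,z=84):
    """rest picture; lid centre near expected world xy, by Hough"""
    i=ctrl.camera_info("wrist");im=ctrl.capture("wrist");g=cv2.medianBlur(cv2.cvtColor(im,cv2.COLOR_RGB2GRAY),3)
    for e in exp:
        u=proj(i,[[*e,z]])[0]; r=abs(proj(i,[[*e,z]])-proj(i,[[e[0]+31,e[1],z]])); r=np.linalg.norm(r)
        c=cv2.HoughCircles(g,cv2.HOUGH_GRADIENT_ALT,1.5,5,param1=60,param2=.6,minRadius=int(r*.85),maxRadius=int(r*1.15))
        if c is not None:
            for q in c[0]:
                if np.hypot(*(q[:2]-u))<20: print(e,q.round(1),"exp r",r.round(1),onz(i,[q[:2]],z)[0].round(1))
    return i,im
E
python3 - <<'E'
from h import *
ctrl.capture("top");ctrl.capture("top")
i,im=lids([(446,130),(606,69),(592,223)])
s=ctrl.sense();print(s["time_s"],s["eef_pos"],s["force"])
cv2.imwrite("pics/w3.png",im[:,:,::-1])
E
```

```text
(446, 130) [325.5 195.   32.7] exp r 32.8 [450.9 129.2  84. ]
(606, 69) [505.5 193.5  34.5] exp r 34.5 [611.1  67.1  84. ]
(592, 223) [445.5  28.5  39.7] exp r 40.8 [592.2 223.6  84. ]
3.2 [446.59083138 127.92810069 201.21272402] [0.55546426 0.58418316 1.74938789]
```

Call:
arm_command(increments=[{"dr": [0, 0, 0], "offset": [0.017, 0.02, 0.3], "hand": 1}, {"dr": [0, 0, 0], "offset": [0, 0, 0.3], "hand": 1}, {"dr": [0, 0, 0], "offset": [0, 0, 0.3], "hand": 1}, {"dr": [0, 0, 0], "offset": [0, 0, 0.25], "hand": 1}, {"dr": [0, 0, 0], "offset": [0, 0, 0.17], "hand": 1}, {"dr": [0, 0, 0], "offset": [0, 0, 0.12], "hand": 1}, {"dr": [0, 0, 0], "offset": [0, 0, 0], "hand": 1}, {"dr": [0, 0, 0], "offset": [0, 0, 0], "hand": 1}])

```text
time_s: 4.0
eef_pos: [450.7, 128.6, 29.1]
ee_rot: [0.001, 0.829, 0.559, 0.001]
force: [0.8, -0.5, -0.1]
grip_width: 1.003
grip_force: 0.0
```

Call:
arm_command(increments=[{"dr": [0, 0, 0], "offset": [0, 0, 0], "hand": 0}, {"dr": [0, 0, 0], "offset": [0, 0, 0], "hand": -1}, {"dr": [0, 0, 0], "offset": [0, 0, 0], "hand": -1}, {"dr": [0, 0, 0], "offset": [0, 0, 0], "hand": -1}, {"dr": [0, 0, 0], "offset": [0, 0, 0], "hand": -1}, {"dr": [0, 0, 0], "offset": [0, 0, 0], "hand": -1}], grip_force=30)

```text
time_s: 4.6
eef_pos: [449.9, 128.9, 29.0]
ee_rot: [0.001, 0.829, 0.559, 0.001]
force: [-0.5, -1.4, 6.5]
grip_width: 0.719
grip_force: 30.3
```

Call:
arm_command(increments=[{"dr": [0, 0, 0], "offset": [0, 0, -0.05], "hand": -1}, {"dr": [0, 0, 0], "offset": [0, 0, -0.06], "hand": -1}, {"dr": [0, 0, 0], "offset": [0, 0, -0.06], "hand": -1}, {"dr": [0, 0, 0], "offset": [0, 0, -0.03], "hand": -1}, {"dr": [0, 0, 0], "offset": [0, 0, 0], "hand": -1}, {"dr": [0, 0, 0], "offset": [0, 0, 0], "hand": -1}, {"dr": [0, 0, 0], "offset": [0, 0, 0], "hand": -1}])

```text
time_s: 5.3
eef_pos: [449.0, 129.0, 51.5]
ee_rot: [-0.0, 0.829, 0.559, -0.0]
force: [-0.4, 0.4, -1.1]
grip_width: 0.719
grip_force: 31.9
```

```bash
cat >> h.py <<'E'
def weigh(n=8):
    F=[]
    for k in range(n):
        im=ctrl.capture("scene"); s=ctrl.sense(); F.append(s["force"])
    F=np.array(F); print("t",s["time_s"],"pos",s["eef_pos"].round(1),"F",F.mean(0).round(2),"sd",F.std(0).round(2),"tau",s["tau"].round(2),"w",s["grip_width"])
    return im
E
python3 - <<'E'
from h import *
cv2.imwrite("pics/s1.png",weigh()[:,:,::-1])
E
```

```text
t 5.7 pos [449.2 129.   51.7] F [-0.06 -0.08 -1.12] sd [0.46 0.42 0.3 ] tau [ -0.   -39.78 -19.04  -0.     0.    -0.  ] w 0.7195233756764782
```

About -1.1 N corresponds to roughly 115 g, so this should be the light pot. I'll check that it is really off the board.

```bash
python3 -c "
import cv2;im=cv2.imread('pics/s1.png');cv2.imwrite('pics/s1c.png',cv2.resize(im[140:260,290:450],(800,600),interpolation=2))"
```

```text
(no output)
```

View pics/s1c.png

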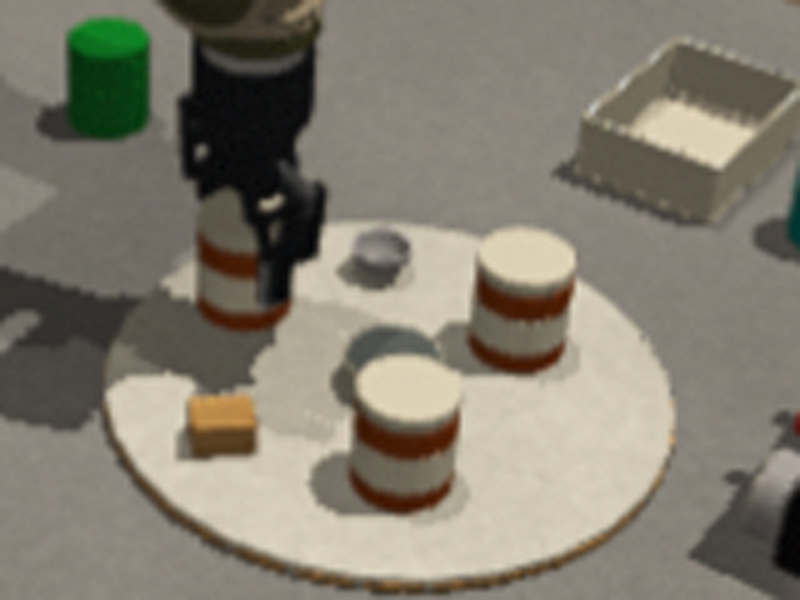

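The pot is clear of the board, upright in the gripper, and the other two pots are untouched. Pot C is therefore the light one. I'll raise it and carry it to a point 60 mm short of the goal along the lens axis.

Call:
arm_command(increments=[{"dr": [0, 0, 0], "offset": [0, 0, -0.1], "hand": -1}, {"dr": [0, 0, 0], "offset": [0, 0, -0.25], "hand": -1}, {"dr": [0, 0, 0], "offset": [0, 0, -0.3], "hand": -1}, {"dr": [0, 0, 0], "offset": [0, 0, -0.3], "hand": -1}, {"dr": [0, 0, 0], "offset": [0, 0, -0.25], "hand": -1}, {"dr": [0, 0, 0], "offset": [-0.15, 0.12, -0.04], "hand": -1}, {"dr": [0, 0, 0], "offset": [-0.209, 0.167, -0.057], "hand": -1}, {"dr": [0, 0, 0], "offset": [-0.209, 0.167, -0.057], "hand": -1}], grip_force=40)

```text
time_s: 6.5
eef_pos: [474.1, 44.6, 215.6]
ee_rot: [0.0, 0.829, 0.559, 0.0]
force: [0.6, -0.4, -1.8]
grip_width: 0.715
grip_force: 42.8
```

Call:
arm_command(increments=[{"dr": [0, 0, 0], "offset": [-0.209, 0.167, -0.057], "hand": -1}, {"dr": [0, 0, 0], "offset": [-0.209, 0.167, -0.057], "hand": -1}, {"dr": [0, 0, 0], "offset": [-0.209, 0.167, -0.057], "hand": -1}, {"dr": [0, 0, 0], "offset": [-0.209, 0.167, -0.057], "hand": -1}, {"dr": [0, 0, 0], "offset": [-0.209, 0.167, -0.057], "hand": -1}, {"dr": [0, 0, 0], "offset": [-0.209, 0.167, -0.057], "hand": -1}, {"dr": [0, 0, 0], "offset": [-0.209, 0.167, -0.057], "hand": -1}, {"dr": [0, 0, 0], "offset": [-0.06, 0.05, -0.02], "hand": -1}])

```text
time_s: 7.3
eef_pos: [541.1, -181.5, 265.6]
ee_rot: [0.001, 0.83, 0.558, 0.0]
force: [0.1, 0.9, -3.1]
grip_width: 0.717
grip_force: 42.8
```

Call:
arm_command(increments=[{"dr": [-0.07, 0, -0.03], "offset": [0, 0, 0], "hand": -1}, {"dr": [-0.12, 0, 0], "offset": [0, 0, 0], "hand": -1}, {"dr": [-0.12, 0, 0], "offset": [0, 0, 0], "hand": -1}, {"dr": [-0.12, 0, 0], "offset": [0, 0, 0], "hand": -1}, {"dr": [-0.12, 0, 0], "offset": [0, 0, 0], "hand": -1}, {"dr": [-0.117, 0, 0], "offset": [0, 0, 0], "hand": -1}, {"dr": [0, 0, 0], "offset": [0, 0, 0], "hand": -1}, {"dr": [0, 0, 0], "offset": [0, 0, 0], "hand": -1}])

```text
time_s: 8.1
eef_pos: [540.8, -178.6, 265.2]
ee_rot: [0.213, 0.795, 0.549, 0.147]
force: [-0.9, -0.3, -1.0]
grip_width: 0.716
grip_force: 42.8
```

Run:
```python
from h import *
import pickle
ctrl.capture("top")
i=ctrl.camera_info("wrist");w=ctrl.capture("wrist");sc=ctrl.capture("scene");tp=ctrl.capture("top")
pickle.dump((i,w,sc,tp),open("w4.pkl","wb"))
s=ctrl.sense();print(s["time_s"],s["eef_pos"],s["force"],s["joints"].round(2),s["grip_width"]);
R=rot(s).as_matrix();print(R.round(3).tolist())
L=np.array([634,-213.5,93]);zl=np.array([-.4683,.1751,.866])
Rg=Ro.align_vectors([-zl],[R[:,2]])[0]*rot(s)
print(delta(s,L+137*zl,Rg),delta(s,L+197*zl,Rg)[0])
cv2.imwrite("pics/w4.png",np.vstack([w[150:],cv2.resize(np.hstack([sc[190:340,240:400],tp[80:230,320:480]]),(640,300),interpolation=2)])[:,:,::-1])
```

```text
8.3 [ 541.29057764 -179.06312706  264.74741134] [ 0.02826998  0.71839415 -1.78045555] [-0.57  0.13  1.73  0.15  0.77 -0.29] 0.7148540987042247
[[0.354, 0.81, 0.467], [0.935, -0.306, -0.177], [-0.001, 0.5, -0.866]]
(array([ 0.00304421, -0.00164234,  0.50993   ]), array([-5.25444180e-04,  3.17725465e-03, -1.76697529e-16])) [ 0.00179656 -0.00184867  0.00995137]
```

View pics/w4.png

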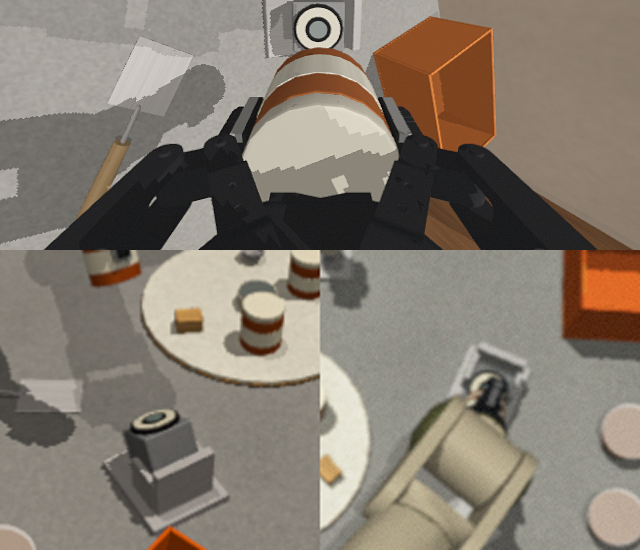

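The wrist strip shows the lens ring at (317,177) in full-picture pixels, nearly round, just beyond the held pot's base edge at about row 197. The scene crop shows the reader and board undisturbed. Next I'll compare this against the model.

Run:
```python
from h import *
import pickle
i,w,sc,tp=pickle.load(open("w4.pkl","rb"));s=ctrl.sense();R=rot(s).as_matrix()
L=np.array([634,-213.5,93]);zl=np.array([-.4683,.1751,.866])
g=cv2.cvtColor(w,cv2.COLOR_RGB2GRAY)
def ell(p): 
    e=cv2.fitEllipse(p.astype(np.float32).reshape(-1,1,2)); return np.round([*e[0],*e[1],e[2]],1)
a=np.linspace(0,2*np.pi,72,endpoint=False)
def circ(c,n,r):
    u=np.cross(n,[0,0,1.]);u/=np.linalg.norm(u);v=np.cross(n,u);return c+r*(np.cos(a)[:,None]*u+np.sin(a)[:,None]*v)
sub=cv2.resize(g[145:200,285:350],None,fx=6,fy=6,interpolation=2);m=(sub>190).astype(np.uint8)
cs,h=cv2.findContours(m,cv2.RETR_CCOMP,cv2.CHAIN_APPROX_NONE)
for k,c in enumerate(cs):
    if cv2.contourArea(c)>1500: print("det",h[0][k][3],ell(c[:,0]/6+(285-.42,145-.42)))
print("ring model r27",ell(proj(i,circ(L,zl,27))),"centre",proj(i,[L]))
b=s["eef_pos"]+17*R[:,2]
for nm,c in(("base",b),("lidjoint",b-61*R[:,2]),("top",b-72*R[:,2])):
    p=proj(i,circ(c,R[:,2],31));print(nm,"min",p[p[:,1].argmin()].round(1),"max row",p[:,1].max().round(1),"cols",p[:,0].min().round(1),p[:,0].max().round(1))
print(w[175:300,318].tolist()[::1][10:110:2])
for r in(205,215,225,240): print(r,[(c,w[r,c].tolist()) for c in list(range(255,300,4))+list(range(340,385,4))] if r==215 else "")
```

```text
det -1 [317.8 178.   40.7  43.4  90.2]
det 0 [317.7 179.   26.2  26.9  94.5]
ring model r27 [319.9 177.9  42.8  43.8  90.8] centre [[319.85501311 178.42579436]]
base min [319.6 195.6] max row 286.3 cols 269.9 369.3
lidjoint min [319.3 239.6] max row 364.5 cols 245.0 393.4
top min [319.1 253.1] max row 386.7 cols 237.7 400.5
[[145, 152, 147], [150, 158, 152], [42, 41, 42], [20, 18, 21], [221, 215, 200], [219, 214, 199], [155, 129, 106], [111, 59, 31], [114, 66, 36], [111, 58, 26], [161, 156, 143], [161, 155, 142], [160, 154, 141], [160, 154, 142], [160, 155, 142], [161, 155, 142], [160, 154, 141], [160, 155, 143], [159, 154, 142], [126, 85, 63], [118, 66, 36], [118, 65, 37], [118, 66, 35], [119, 64, 35], [119, 65, 35], [119, 66, 36], [120, 67, 37], [119, 67, 37], [148, 85, 44], [145, 140, 129], [146, 140, 128], [150, 144, 131], [153, 147, 134], [156, 150, 137], [167, 161, 147], [206, 199, 185], [203, 197, 182], [200, 194, 179], [199, 193, 178], [199, 193, 178], [200, 193, 179], [199, 193, 177], [199, 193, 177], [199, 193, 178], [199, 193, 177], [199, 194, 178], [199, 193, 177], [199, 193, 177], [199, 193, 178], [199, 193, 177]]
205 
215 [(255, [170, 167, 160]), (259, [173, 169, 162]), (263, [173, 169, 163]), (267, [169, 165, 159]), (271, [164, 160, 154]), (275, [171, 168, 160]), (279, [174, 171, 165]), (283, [89, 45, 20]), (287, [136, 132, 120]), (291, [131, 127, 114]), (295, [137, 132, 121]), (299, [141, 135, 123]), (340, [183, 177, 162]), (344, [188, 181, 168]), (348, [184, 178, 165]), (352, [189, 184, 170]), (356, [138, 71, 33]), (360, [147, 103, 78]), (364, [170, 166, 160]), (368, [159, 156, 149]), (372, [113, 109, 106]), (376, [120, 81, 56]), (380, [124, 66, 31]), (384, [124, 67, 32])]
225 
240
```

Run:
```python
from h import *
import pickle
i4,w,sc,tp=pickle.load(open("w4.pkl","rb"));i1,_=pickle.load(open("w1.pkl","rb"));s=ctrl.sense();R=rot(s).as_matrix()
b=s["eef_pos"]+17*R[:,2];a=np.linspace(0,2*np.pi,720)
P=np.vstack([proj(i4,b-h*R[:,2]+31*(np.cos(a)[:,None]*R[:,0]+np.sin(a)[:,None]*R[:,1])) for h in range(0,40,2)]).astype(np.float32)
hull=np.zeros(w.shape[:2],np.uint8);cv2.fillConvexPoly(hull,cv2.convexHull(P.round().astype(np.int32)),1)
hsv=cv2.cvtColor(w,cv2.COLOR_RGB2HSV);br=((hsv[...,1]>140)&(hsv[...,0]<15)).astype(np.uint8);br[:,370:]=0;br[:,:260]=0
for r in(202,206,210,214,218,222):
    m=np.flatnonzero(hull[r]);d=np.flatnonzero(br[r]);print(r,"model",m[0],m[-1],(m[0]+m[-1])/2,"det",d[0],d[-1],(d[0]+d[-1])/2)
def tri(v):
    A=0;y=0
    for inf,uv,sg in v:
        o,D=ray(inf,[uv]);M=(np.eye(3)-np.outer(D[0],D[0]))/sg**2;A=A+M;y=y+M@o
    X=np.linalg.solve(A,y);print(X.round(1),[(proj(f,[X])[0]-u).round(1) for f,u,_ in v]);return X
t=ctrl.camera_info("top");g=cv2.imread("pics/scene0.png");sub=g[262:290,303:334]
scn=ctrl.camera_info("scene")
m=(cv2.resize(cv2.cvtColor(sub,6),None,fx=6,fy=6,interpolation=2)>150).astype(np.uint8)
c=max(cv2.findContours(m,0,1)[0],key=cv2.contourArea);e=cv2.fitEllipse(c);us=np.array(e[0])/6+(302.6,261.6);print("scene ring",us,np.array(e[1])/6)
T=(t,(403.5,149.7),2);W1=(i1,(476.7,293.2),2);W4=(i4,(317.8,178.4),1.5);S=(scn,us,2)
tri([T,W1,W4]);tri([T,W1,W4,S])
```

```text
202 model 293 347 320.0 det 299 341 320.0
206 model 287 352 319.5 det 292 349 320.5
210 model 283 356 319.5 det 286 353 319.5
214 model 279 360 319.5 det 283 358 320.5
218 model 276 363 319.5 det 279 361 320.0Traceback (most recent call last):
  File "<stdin>", line 9, in <module>
IndexError: index 0 is out of bounds for axis 0 with size 0
```

Run:
```python
from h import *
import pickle
i4,w,sc,tp=pickle.load(open("w4.pkl","rb"));i1,_=pickle.load(open("w1.pkl","rb"));s=ctrl.sense()
def tri(v):
    A=0;y=0
    for inf,uv,sg in v:
        o,D=ray(inf,[uv]);M=(np.eye(3)-np.outer(D[0],D[0]))/sg**2;A=A+M;y=y+M@o
    X=np.linalg.solve(A,y);print(X.round(1),[(proj(f,[X])[0]-u).round(1) for f,u,_ in v]);return X
t=ctrl.camera_info("top");scn=ctrl.camera_info("scene");g=cv2.imread("pics/scene0.png")
m=(cv2.resize(cv2.cvtColor(g[262:290,303:334],6),None,fx=6,fy=6,interpolation=2)>150).astype(np.uint8)
c=max(cv2.findContours(m,0,1)[0],key=cv2.contourArea);e=cv2.fitEllipse(c);us=np.array(e[0])/6+(302.6,261.6);print("scene ring",us,np.array(e[1])/6)
T=(t,(403.5,149.7),2);W1=(i1,(476.7,293.2),2);W4=(i4,(317.8,178.4),1.5);S=(scn,us,2)
tri([T,W1,W4]);X=tri([T,W1,W4,S])
zl=np.array([-.4683,.1751,.866])
for L in([632.8,-213,93],):
    print(delta(s,np.array(L)+137*zl,rot(s))[0])
```

```text
scene ring [316.74927165 273.8319514 ] [ 6.87646039 19.36172613]
[ 633.4 -213.7   91. ] [array([-0.1,  0.5]), array([-0.2, -0.4]), array([0.9, 0.1])]
[ 632.5 -213.5   92.2] [array([-0.1,  0.7]), array([-0.4,  0.1]), array([0.7, 0.4]), array([0.8, 0.1])]
[ 0.0034028  -0.01102137  0.50452016]
```

Call:
arm_command(increments=[{"dr": [0, 0, 0], "offset": [0.004, -0.011, 0.08], "hand": -1}, {"dr": [0, 0, 0], "offset": [0, 0, 0.12], "hand": -1}, {"dr": [0, 0, 0], "offset": [0, 0, 0.12], "hand": -1}, {"dr": [0, 0, 0], "offset": [0, 0, 0.1], "hand": -1}, {"dr": [0, 0, 0], "offset": [0, 0, 0.06], "hand": -1}, {"dr": [0, 0, 0], "offset": [0, 0, 0.025], "hand": -1}, {"dr": [0, 0, 0], "offset": [0, 0, 0], "hand": -1}, {"dr": [0, 0, 0], "offset": [0, 0, 0], "hand": -1}])

```text
time_s: 9.1
eef_pos: [568.4, -188.9, 211.8]
ee_rot: [0.214, 0.795, 0.549, 0.147]
force: [-0.6, -0.1, -0.6]
grip_width: 0.716
grip_force: 42.8
```

Run:
```python
from h import *
ctrl.capture("top");ctrl.capture("top");tp=ctrl.capture("top");w=ctrl.capture("wrist");sc=weigh(8)
s=ctrl.sense();L=np.array([632.8,-213.5,92.7]);zl=np.array([-.4683,.1751,.866])
print(delta(s,L+137*zl,Ro.align_vectors([-zl],[rot(s).as_matrix()[:,2]])[0]*rot(s)),s["dq"].round(4))
cv2.imwrite("pics/w5.png",np.vstack([w[150:],cv2.resize(np.hstack([sc[190:340,240:400],tp[80:230,320:480]]),(640,300),interpolation=2)])[:,:,::-1])
```

```text
t 9.7 pos [ 568.3 -188.9  211.4] F [ 0.   -0.09 -1.39] sd [0.52 0.56 0.32] tau [  0.   -38.42 -26.1    0.28  -1.5   -0.  ] w 0.716073934261597
(array([-0.00416507,  0.00353106,  0.00288985]), array([3.89681937e-04, 3.33386671e-03, 7.06790134e-17])) [-0.0005  0.001  -0.0001  0.0006 -0.0001  0.001 ]
```

View pics/w5.png

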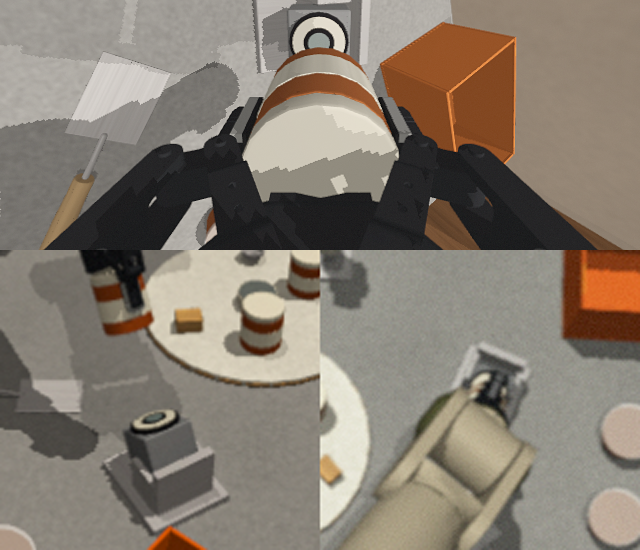

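The final view shows the pot in the gripper with its base towards the lens. The ring is centred behind it at column 318, with clear space between pot and camera. The arm is still, and the residuals against my measured lens pose are under 1 mm.

```bash
python3 -c "
from rig import ctrl
print(ctrl.finish_job())"
```

```text
the job is handed in; nothing more can be done
None
```

Job handed in at about 9.7 s: the first pot I lifted weighed about 115–140 g, so I took it as the light one without weighing the other two, and the gripper is holding it still, lid away, base square to and centred on the lens at 120 mm to within my measurement (calibration good to about 2 mm); nothing else was moved.

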